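# Open the dice tower's sliding gate to its click stop

## Task

The five green dice are waiting in the top of the red dice tower. Without gripping it, gently push the black thumb post of its gate along the rail with the fingertips until the slide clicks into the open detent by the white line, so that all the dice drop through into the catch tray. Do not force the slide on past the detent, do not touch the dice, leave the other things on the table where they are, and finish with the robot clear of everything.

Things in the scene. Friction and masses are not known exactly. Their poses are not given: they have to be found in the camera images.
- tower: red plastic dice tower, fixed. Origin: on the table under the middle of the shaft (62 x 82 mm outside). x points from the shaft out along the catch tray, y is the way the gate slide opens, z up. Top: open hopper, inside 54 x 74 mm, rim 195 mm above the table, with the dice on the gate plate 160 mm above the table. At the +y side a red shelf for the open gate sticks out to y = 161 mm, 155 mm up
- gate (a joint): gate slide's position (m), growing along the tower's +y: 0 to 0.015 at the start (shut), 0.095 in the open detent, 0.120 at the rail's end. It runs easily (1 N) to about 0.077, takes about 6 N to climb the first ridge (crest 0.087), then snaps on into the detent by itself and the force vanishes; pushed on, it meets a steeper second ridge (crest 0.1045, about 10 N)
- gate_post (a point): middle of the black thumb post on the slide, 217 mm above the table, at tower x = -48 mm, y = -50 mm + joint value. The post is upright, 24 mm (tower x) by 16 mm (tower y), its top 232 mm above the table, 37 mm above the hopper's rim, its foot on a carriage 30 mm long along the rail, 175 mm above the table. Nothing else stands beside it on the rail
- ashtray: white ceramic ashtray, empty, loose, round, 104 mm across, 30 mm high (small knobs to 40 mm). Origin: centre of its underside. To be left alone
- coasters: stack of dark aluminium coasters, loose, round, 96 mm across, 31 mm high. Origin: centre of its underside. To be left alone
- oak_box: oak box with a flap in its side, loose, 100 x 130 mm, 83 mm high. Origin: centre of its underside. To be left alone
- die0_mid (a point): centre of a green resin die, 20 mm cube, loose; at the start it lies on the gate plate in the hopper, its centre 170 mm above the table
- die1_mid (a point): centre of a green resin die, 20 mm cube, loose; at the start it lies on the gate plate in the hopper, its centre 170 mm above the table
- die2_mid (a point): centre of a green resin die, 20 mm cube, loose; at the start it lies on the gate plate in the hopper, its centre 170 mm above the table
- die3_mid (a point): centre of a green resin die, 20 mm cube, loose; at the start it lies on the gate plate in the hopper, its centre 170 mm above the table
- die4_mid (a point): centre of a green resin die, 20 mm cube, loose; at the start it lies on the gate plate in the hopper, its centre 170 mm above the table
- detent (a point): middle of the open detent on the dark steel rail's top, 155 mm above the table: between two brass ridges, by a white line on the rail's edge. The slide is centred over it when it has clicked in. The rail is 34 mm wide and runs along the tower's y from 135 mm before this point to 60 mm past it, with a low end plate (to 169 mm above the table) at each end
- tray_mid (a point): middle of the floor of the tower's catch tray, 5 mm above the table. The tray is 160 mm (tower x) by 130 mm (tower y) with a rim 40 mm above the table

How it is judged:
By the outcome, as a careful person would: the job done as asked, in the order asked, and still so for the second after the job is handed in, with the robot touching nothing.
It also fails if it takes over 38 s, if anything falls off the work surface, if the arm or the gripper's body presses on something with over 40 N, if the wrist force passes 120 N, or if a joint passes its speed limit or range.

## Robot

A 6-joint arm with a two-finger parallel gripper is mounted at the origin on the work surface. World frame = base frame: x ahead of the robot, y to its left, z up, the work surface at z = 0. Lengths are in mm, angles in rad, forces in N, time in s.
With the tool pointing down it reaches from about 400 to 825 mm from the base axis. Payload 7 kg.
Tool frame: the origin (TCP) lies at the very end of the fingers, on their centre line; the grasp point (between the pads) lies 19 mm behind it; z points along the fingers, y is the direction in which the jaws open and shut (so a half turn about z gives the same grasp; the last joint's range is limited). The gripper opens to 88 mm and grips with 3 to 60 N. Pads are 19 mm wide; open, the fingers measure 130 mm over their backs; the gripper's body (78 mm by 193 mm) begins 47 mm behind the grasp point.
Start: joints at [-0.91, 0.359, 0.012, 0, -1.224, -0.288], TCP at [245.824, -628.622, 226.561] pointing down, gripper open.
Joint ranges: [-3.07, 3.07], [-1.43, 2.12], [-1.02, 1.25], [-3.03, 1.67], [-3.05, -0], [-3.03, 3.03]. Speed limits (rad/s): [2.39, 2.39, 3.01, 3.14, 3.14, 3.14].

## Interface

Orientations are given as a unit quaternion [x, y, z, w].
In Python, from plant import bot gives the robot as it stands. Calls block until the motion is done:
- bot.move_ptp(position, orientation): joint-space move of the TCP to a pose.
- bot.line_to(position, velocity=150, ori=None): straight line of the TCP; ori=None keeps the orientation; velocity is the mean speed in mm/s.
- bot.move_joints(angles): joint-space move.
- bot.move_gripper(opening, force=None): finger opening in mm; force is the grip in N (None keeps the last); returns when the fingers have stopped.
- bot.pause(seconds).
- bot.solve_ik(position, orientation): joint angles nearest the present ones, or None.
- bot.read_state(): the state.
- bot.camera(name): name is "side" or "top" or "wrist"; returns the picture (400x640x3 uint8, red, green, blue); there is no depth.
- bot.get_calibration(name): a dict with "fx", "fy", "cx", "cy" (pixels), "view" (4x4, takes a point from world to camera coordinates); the wrist camera has in their place "T_tool_cam" (4x4, takes a point from camera to tool coordinates, whose origin is the TCP and whose axes are the flange's). Camera axes: x right, y up, looking along -z (the intrinsics and any distortion apply to the point x, -y, -z); pixel columns grow to the right and rows downward; lengths in mm; the calibration is good to about 2 mm. A picture is of the moment at which its call begins: read the wrist's pose just before it. get_calibration takes no time and is no camera call.
A pose or a line that the arm cannot do raises bot.Unreachable and nothing moves.
- bot.close_job(): hands the job in, once; it reports no verdict.
The state is a dict: "t": time; "joint_pos": joint angles; "qvel": joint speeds; "tau": joint torques, N m; "tcp_pos": TCP position; "eef_rot": TCP orientation; "contact_force": force on the tool from outside, world axes, zero at the start; "moment": the same for the moment, N m; "width": finger opening in mm.
Only numpy, scipy, OpenCV 4.12 (cv2) and the standard library are available. Lean on these libraries where they do the work, as an engineer would, in place of code of your own. Each camera call takes 0.05 s, during which the arm holds its last target.

## Working session

There is one attempt and no reset: what is moved stays moved. The work goes in short steps, each a Python script; the robot and the scene stay as the last script left them, time stands still between calls to the robot, and variables do not carry over. Pictures are saved under pics/ and viewed, and the job is handed in when it is done.

```bash
mkdir -p pics
python3 - <<'E'
from plant import bot
import cv2,numpy as np
np.set_printoptions(precision=4,suppress=True)
for n in ("side","top","wrist"):
    im=bot.camera(n); cv2.imwrite(f"pics/{n}0.png",cv2.cvtColor(im,cv2.COLOR_RGB2BGR))
    print(n,bot.get_calibration(n))
print(bot.read_state())
E
```

```text
side {'fx': 413.97079984127805, 'fy': 413.97079984127805, 'cx': 317.03624374433724, 'cy': 199.77228083333978, 'view': array([[  -0.9187,   -0.3949,   -0.0069,  549.1554],
       [   0.2949,   -0.6974,    0.6533, -213.9631],
       [  -0.2628,    0.5981,    0.7571, -892.8183],
       [   0.    ,    0.    ,    0.    ,    1.    ]])}
top {'fx': 412.9981524695161, 'fy': 412.9981524695161, 'cx': 317.8118773887868, 'cy': 205.268078346802, 'view': array([[   0.0294,   -0.9995,    0.0105,   31.5903],
       [   0.9986,    0.0299,    0.0425, -569.9993],
       [  -0.0428,    0.0092,    0.999 , -943.9207],
       [   0.    ,    0.    ,    0.    ,    1.    ]])}
wrist {'fx': 303.3553475153409, 'fy': 303.3553475153409, 'cx': 321.87591339204624, 'cy': 202.97469642150108, 'T_tool_cam': array([[   0.001 ,    0.9574,    0.2889,   78.0594],
       [   1.    ,   -0.0011,    0.0003,    0.7793],
       [   0.0006,    0.2889,   -0.9574, -158.0483],
       [   0.    ,    0.    ,    0.    ,    1.    ]])}
{'t': 0.15, 'joint_pos': array([-0.9099,  0.3592,  0.0113, -0.0003, -1.2242, -0.2881]), 'qvel': array([ 0.0009, -0.0027,  0.0038,  0.0015,  0.0002,  0.0001]), 'tau': array([  0.    , -58.3277,  29.3293,   7.0011,   0.0089,  -0.0001]), 'tcp_pos': array([ 245.6583, -628.2958,  225.8488]), 'eef_rot': array([-0.1853,  0.9827,  0.0006, -0.0002]), 'contact_force': array([ 0.2753,  0.0129, -0.0896]), 'moment': array([ 0.0073, -0.0191,  0.0255]), 'width': 87.57377491213515}
```

View pics/top0.png

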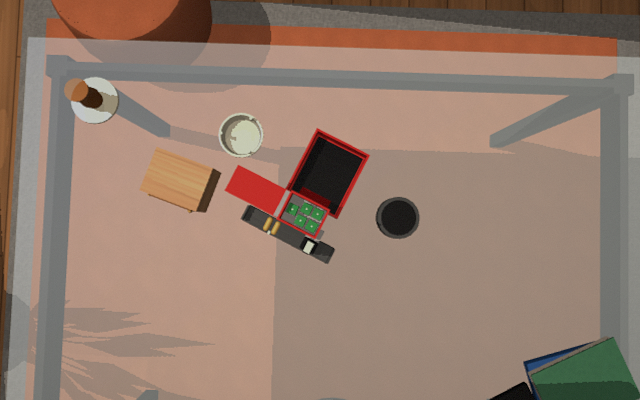

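View pics/side0.png

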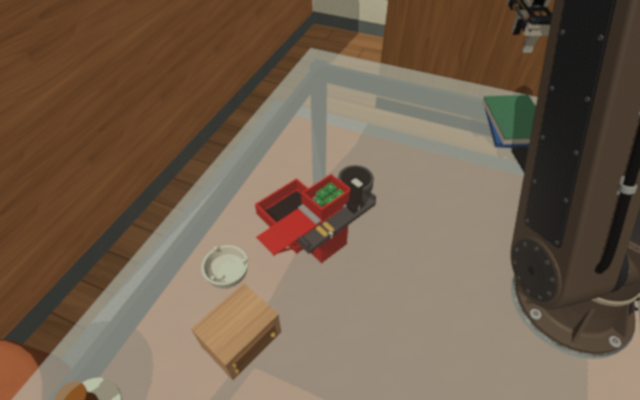

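The top view shows the tower hopper with green dice at about (303,213), and the post at about (312,246). The brass ridges are at about (270,226), so the gate opens towards image left. I'll zoom in to refine these.

Run:
```python
import cv2
a=cv2.imread("pics/top0.png")[120:280,220:380]; cv2.imwrite("pics/topz.png",cv2.resize(a,(800,800),interpolation=cv2.INTER_CUBIC)[:, :][200:800])
b=cv2.imread("pics/side0.png")[160:280,240:400]; cv2.imwrite("pics/sidez.png",cv2.resize(b,(800,600),interpolation=cv2.INTER_CUBIC))
```

```text
(no output)
```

View pics/topz.png

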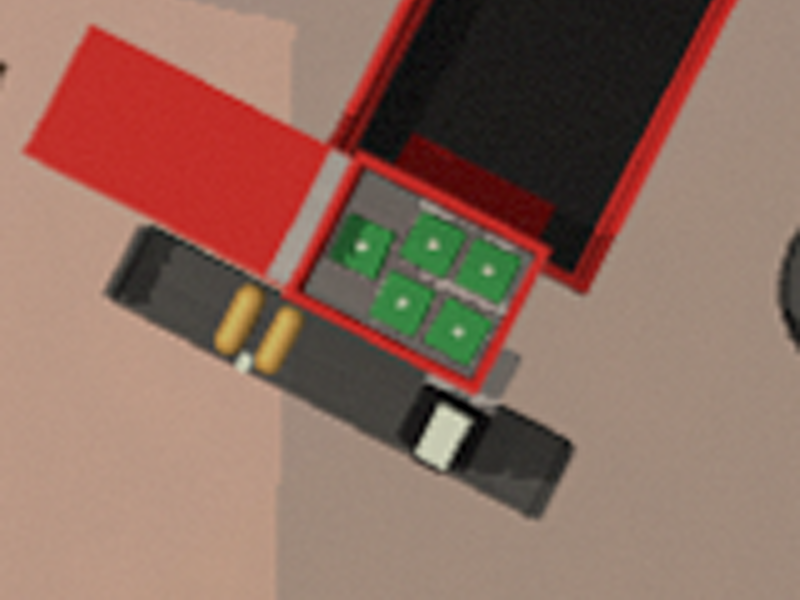

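View pics/sidez.png

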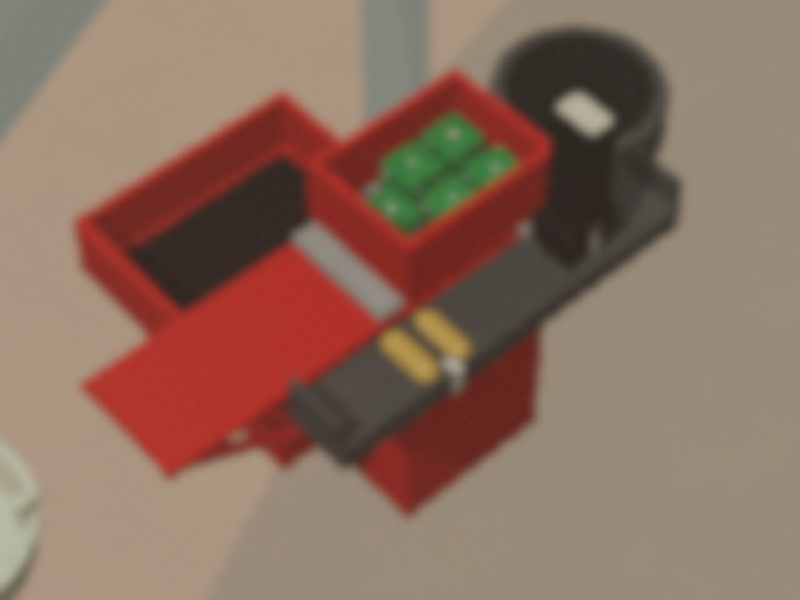

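View pics/wrist0.png

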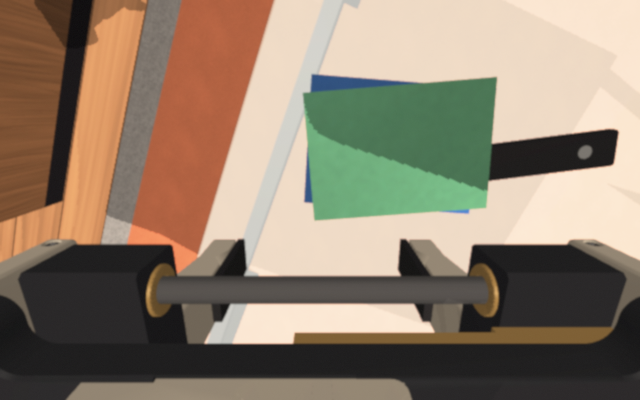

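```bash
cat > h.py <<'E'
import numpy as np
from plant import bot
def proj(n,P):
    c=bot.get_calibration(n); p=np.c_[P,np.ones(len(P))]@c["view"].T
    return np.c_[c["cx"]+c["fx"]*p[:,0]/-p[:,2], c["cy"]-c["fy"]*p[:,1]/-p[:,2]]
def W(T,p): 
    p=np.atleast_2d(np.asarray(p,float)); c,s=np.cos(T[2]),np.sin(T[2])
    return np.c_[T[0]+c*p[:,0]-s*p[:,1],T[1]+s*p[:,0]+c*p[:,1],p[:,2]]
E
python3 - <<'E'
from h import *
from scipy.optimize import least_squares
base=[[-31,41,195],[31,41,195],[31,-41,195],[-31,-41,195],[-65,45,155],[-48,-50,232]]
f=lambda a,c0,r0:(np.array(a,float)+.5)/5-.5+[c0,r0]
O={"top":f([[290,290],[357,155],[548,248],[475,392],[244,362],[444,437]],220,160),
 "side":f([[410,242],[312,163],[455,72],[550,145],[454,370],[584,113]],240,160)}
def res(v,names=("top","side")):
    b=np.array(base,float); b[5,1]+=v[3]
    return np.concatenate([(proj(n,W(v,b))-O[n]).ravel() for n in names])
for names in (("top","side"),("top",),("side",)):
    s=min((least_squares(res,[600,50,y,5],args=(names,),loss="soft_l1") for y in (-2,-.5,.5,2)),key=lambda s:s.cost)
    print(names,s.x.round(3),s.cost); print(res(s.x,names).reshape(-1,2).round(2).tolist())
    if len(names)==2: np.save("T.npy",s.x); print(W(s.x,[[-48,-50+s.x[3],217],[-48,45,217]]))
E
```

```text
Traceback (most recent call last):
  File "h.py", line 4, in proj
    c=bot.get_calibration(n); p=np.c_[P,np.ones(len(P))]@c["view"].T
ValueError: time passes only in moves, steps and waits
```

```bash
sed -i 's/c=bot.get_calibration(n); /c=CAL[n]; /; s/^from plant import bot/from plant import bot\nCAL={n:bot.get_calibration(n) for n in ("top","side","wrist")}/' h.py
cat > fit.py <<'E'
from h import *
from scipy.optimize import least_squares
base=[[-31,41,195],[31,41,195],[31,-41,195],[-31,-41,195],[-65,45,155],[-48,-50,232]]
f=lambda a,c0,r0:(np.array(a,float)+.5)/5-.5+[c0,r0]
O={"top":f([[290,290],[357,155],[548,248],[475,392],[244,362],[444,437]],220,160),
 "side":f([[410,242],[312,163],[455,72],[550,145],[454,370],[584,113]],240,160)}
def res(v,names=("top","side")):
    b=np.array(base,float); b[5,1]+=v[3]
    return np.concatenate([(proj(n,W(v,b))-O[n]).ravel() for n in names])
for names in (("top","side"),("top",),("side",)):
    s=min((least_squares(res,[600,50,y,5],args=(names,),loss="soft_l1") for y in (-2,-.5,.5,2)),key=lambda s:s.cost)
    print(names,s.x.round(3),s.cost); print(res(s.x,names).reshape(-1,2).round(2).tolist())
    if len(names)==2: np.save("T.npy",s.x); print(W(s.x,[[-48,-50+s.x[3],217],[-48,45,217]]))
E
python3 fit.py
```

```text
('top', 'side') [ 5.43945e+02  7.74760e+01 -4.48000e-01  1.33740e+01] 7.535084313667019
[[-1.82, 0.99], [0.13, -1.43], [0.84, 0.08], [0.2, 0.81], [-0.61, 1.28], [-0.13, 0.02], [-1.0, 1.17], [-1.62, -0.73], [-0.3, -1.64], [1.17, 0.03], [0.04, -0.64], [-0.11, -0.44]]
[[484.81937583  65.2434335  217.        ]
 [520.16069193 138.82211172 217.        ]]
('top',) [ 5.44757e+02  7.72660e+01 -4.55000e-01  1.26920e+01] 3.2449202182366648
[[-1.72, 0.37], [0.43, -1.94], [0.99, -0.16], [0.16, 0.45], [-0.62, 0.62], [0.11, -0.22]]
('side',) [ 5.42933e+02  7.80850e+01 -4.44000e-01  1.41310e+01] 3.3742985736660973
[[-0.55, 1.56], [-1.29, -0.31], [-0.06, -1.33], [1.52, 0.3], [0.55, -0.26], [0.02, 0.02]]
```

```bash
sed -i 's/31,/28.5,/g; s/41,195/38.5,195/g' fit.py; python3 fit.py
cat >> h.py <<'E'
import cv2
T=np.load("T.npy")
def quat(flip=1):
    y=np.array([-np.sin(T[2]),np.cos(T[2])])*flip   # tool y
    p=.5*np.arctan2(y[0],-y[1]); return [np.cos(p),np.sin(p),0,0]
def snap(n,name):
    cv2.imwrite(f"pics/{name}.png",cv2.cvtColor(bot.camera(n),cv2.COLOR_RGB2BGR))
def fy(): # force along tower y/x/z, tcp in tower frame
    s=bot.read_state(); c,sn=np.cos(T[2]),np.sin(T[2]); R=np.array([[c,sn],[-sn,c]])
    return R@s["contact_force"][:2], R@(s["tcp_pos"][:2]-T[:2]), s
E
python3 - <<'E'
from h import *
for f in (1,-1):
    print(f,[bot.solve_ik(W(T,[-48,y,z])[0],quat(f)) for y,z in ((-85,300),(-85,202),(20,202))])
E
```

```text
('top', 'side') [ 5.43812e+02  7.74040e+01 -4.48000e-01  1.34850e+01] 3.3789142072139824
[[0.02, 0.47], [0.75, 0.43], [-0.92, 0.74], [-0.35, -0.93], [-0.59, 1.32], [-0.17, 0.07], [-0.83, -0.23], [0.19, -0.66], [-0.29, -0.45], [-0.49, -0.05], [0.09, -0.64], [-0.08, -0.4]]
[[484.72724854  65.30787    217.        ]
 [520.06625811 138.76454291 217.        ]]
('top',) [544.531  76.955 -75.851  13.172] 1.8553289773817383
[[0.26, -0.01], [1.1, 0.01], [-0.66, 0.47], [-0.19, -1.26], [-0.43, 0.82], [0.12, -0.23]]
('side',) [ 5.42958e+02  7.82090e+01 -4.46000e-01  1.39410e+01] 0.4556496042456142
[[-0.53, 0.2], [0.41, -0.23], [-0.11, -0.09], [-0.24, 0.3], [0.43, -0.21], [0.04, 0.06]]
1 [array([ 0.47251895, -0.04084114, -0.3068162 ,  0.        , -1.30482127,
       -2.49171787]), array([ 0.47251895,  0.02453103, -0.47035455,  0.        , -1.07591074,
       -2.49171787]), array([ 0.60041558,  0.12570668, -0.35802043,  0.        , -1.08706922,
       -2.61961451])]
-1 [array([ 0.47251895, -0.04084114, -0.3068162 ,  0.        , -1.30482127,
        0.64987478]), array([ 0.47251895,  0.02453103, -0.47035455,  0.        , -1.07591074,
        0.64987478]), array([ 0.60041558,  0.12570668, -0.35802043,  0.        , -1.08706922,
        0.52197815])]
```

Run:
```python
from h import *
bot.move_gripper(0,20)
bot.move_ptp(W(T,[-48,-92,280])[0],quat(-1))
f,p,s=fy(); print(s["t"],p,s["tcp_pos"],s["width"],s["contact_force"])
snap("wrist","w1"); snap("side","s1")
```

```text
3.9917 [-47.69406129 -92.35077326] [460.79673725  14.85952925 279.91797682] 0.37098627817268337 [-0.30050427  0.00299343 -0.58757385]
```

View pics/w1.png

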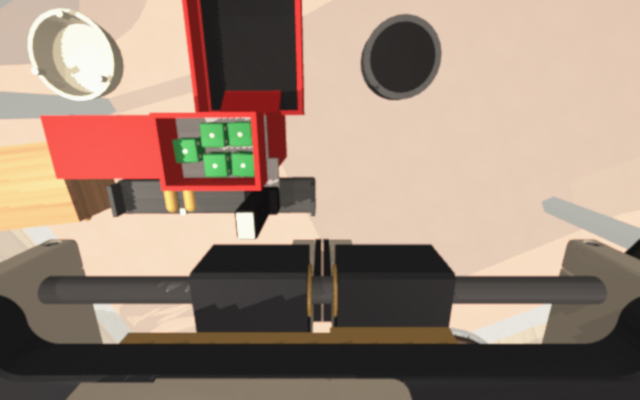

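View pics/s1.png

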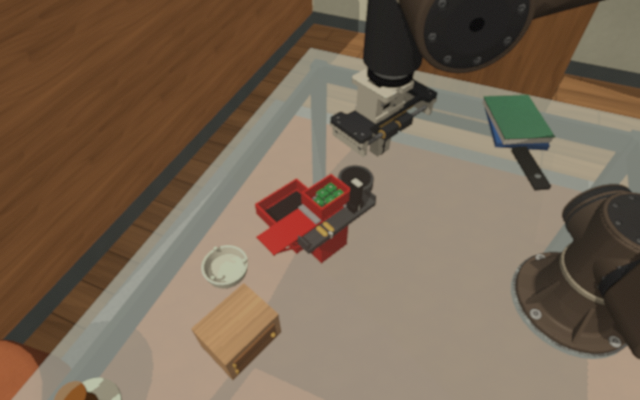

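Wrist view: post top white patch at about (246,224), white line at (183,212), hopper corners at about (158,113)/(163,189)/(262,188)/(266,113). The fingers are at the -y side of the post. I'll check the fit against this independent view.

Run:
```python
from h import *
from scipy.spatial.transform import Rotation as R
s=bot.read_state(); M=np.eye(4); M[:3,:3]=R.from_quat(s["eef_rot"]).as_matrix(); M[:3,3]=s["tcp_pos"]
CAL["wrist"]["view"]=np.linalg.inv(M@CAL["wrist"]["T_tool_cam"])
P=[[-48,-50+T[3],232],[-65,45,155],[-29.5,39.5,195],[-29.5,-39.5,195],[-65,-90,155]]
print(T); print(proj("wrist",W(T,P)).round(1))
a=cv2.imread("pics/w1.png")[90:250,90:330]; cv2.imwrite("pics/w1z.png",cv2.resize(a,(792,528),interpolation=cv2.INTER_CUBIC))
```

```text
[ 5.43812318e+02  7.74039313e+01 -4.48402602e-01  1.34847966e+01]
[[245.4 224.3]
 [182.6 212.7]
 [162.2 187.3]
 [258.2 187.3]
 [319.9 212.6]]
```

View pics/w1z.png

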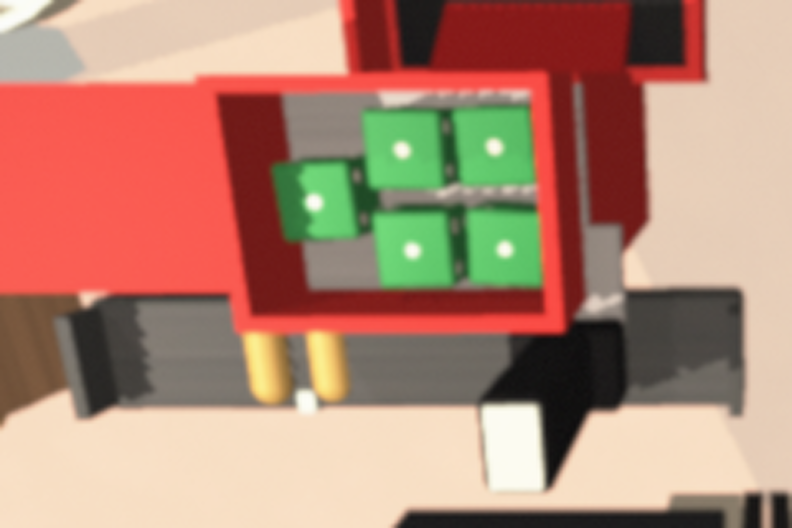

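```bash
cat >> h.py <<'E'
Z=202
def go(y,v=40,x=-48,z=Z):
    bot.line_to(W(T,[x,y,z])[0],velocity=v); return fy()
E
python3 - <<'E'
from h import *
f,p,s=go(-92,100); f0=f; print("base",f,p,s["tcp_pos"][2],s["t"])
for y in np.arange(-78,-40,3):
    f,p,s=go(y,40); print(y,p.round(1),(f-f0).round(2),round(s["t"],2))
    if abs((f-f0)[1])>0.8 : break
snap("wrist","w2"); snap("top","t2")
E
```

```text
base [-0.21086021 -0.49301336] [-47.64668425 -91.7244243 ] 202.56786850036906 5.025
-78 [-48.1 -77.7] [0.51 0.16] 5.53
-75 [-48.  -74.9] [-0.41  1.5 ] 5.78
```

View pics/w2.png

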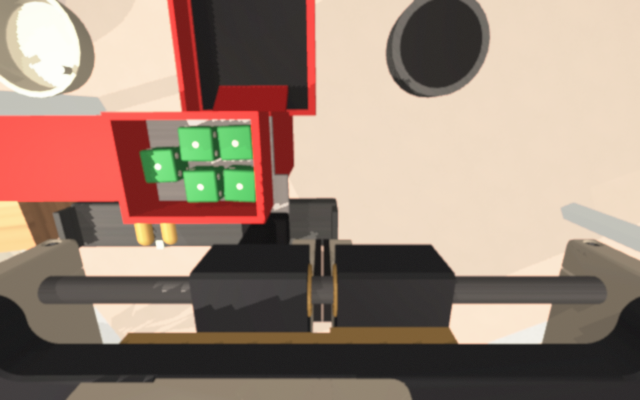

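Nothing touched yet (the +1.5 N has the wrong sign, so it's motion noise). I'll keep advancing.

Run:
```python
from h import *
def rd():
    F=[]
    for _ in range(4):
        bot.pause(0.03); f,p,s=fy(); F.append(f)
    return np.mean(F,0),p,s
f0,p,s=rd(); print("base",f0,p)
n=0
for y in np.arange(-72,-40,2.5):
    go(y,30); f,p,s=rd(); print(y,p.round(1),(f-f0).round(2),round(s["t"],2))
    n=n+1 if (f-f0)[1]<-0.6 else 0
    if n>=2: break
snap("wrist","w3"); snap("top","t3")
a=cv2.imread("pics/t3.png")[120:280,220:380]; cv2.imwrite("pics/t3z.png",cv2.resize(a,(600,600),interpolation=cv2.INTER_CUBIC))
```

```text
base [-0.14392852 -0.20720687] [-47.98491116 -75.06149036]
-72.0 [-48. -72.] [0.12 0.06] 6.39
-69.5 [-48.  -69.5] [0.12 0.19] 6.78
-67.0 [-48. -67.] [0.39 0.26] 7.16
-64.5 [-48.  -64.5] [0.61 0.08] 7.54
-62.0 [-48.  -61.9] [0.03 0.03] 7.92
-59.5 [-48.  -59.4] [-0.22 -0.12] 8.31
-57.0 [-48.  -56.9] [0.6  0.09] 8.69
-54.5 [-48.  -54.4] [0.71 0.15] 9.07
-52.0 [-48.  -51.9] [0.42 0.08] 9.46
-49.5 [-48.  -49.4] [0.22 0.18] 9.84
-47.0 [-48.  -46.9] [ 0.29 -0.07] 10.22
-44.5 [-48.  -44.4] [0.1  0.05] 10.61
-42.0 [-48.  -41.9] [0.06 0.34] 10.99
```

View pics/w3.png

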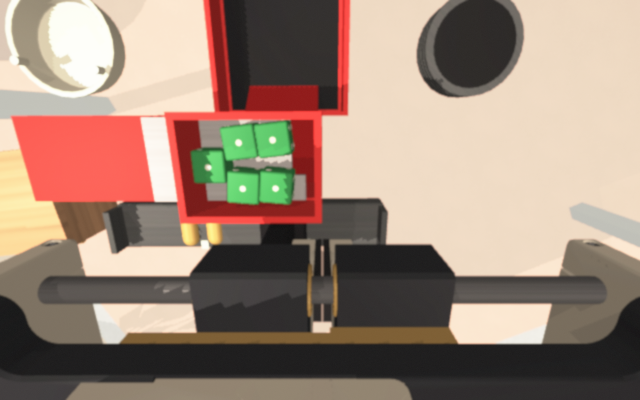

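View pics/t3z.png

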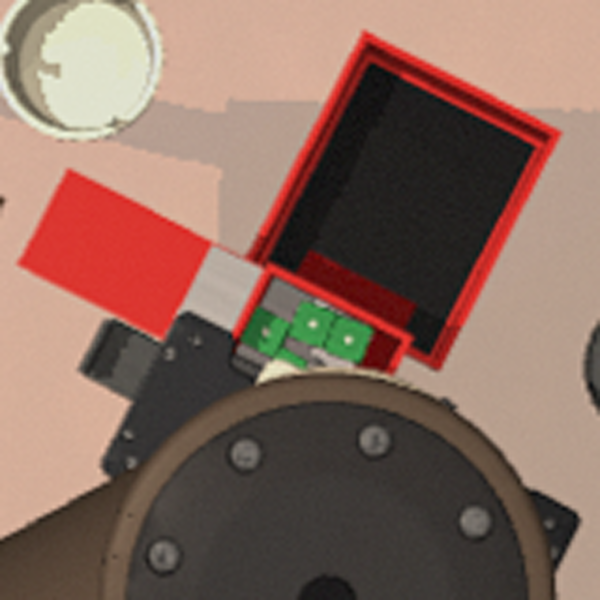

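The gate plate has moved out over the shelf and the slide follows. Its 1 N drag is within the noise at rest. I'll now push up to the first ridge, then use fine steps with force watching.

Run:
```python
from h import *
def rd(n=3):
    F=[]
    for _ in range(n):
        bot.pause(0.02); f,p,s=fy(); F.append(f)
    return np.mean(F,0),p,s
f0=np.array([-.14,-.2])
go(-10,30); pk=0
for y in np.arange(-7,13,1.0):
    go(y,15); f,p,s=rd(); g=-(f-f0)[1]; print(y,p.round(1),(f-f0).round(2),round(s["t"],2))
    pk=max(pk,g)
    if pk>2.5 and g<0.5*pk: print("dropped"); break
    if g>8.5: print("too hard"); break
snap("wrist","w4"); snap("top","t4")
```

```text
-7.0 [-48.   -6.9] [ 0.3  -0.43] 12.71
-6.0 [-48.   -5.9] [ 0.54 -0.25] 13.01
-5.0 [-48.  -5.] [ 0.44 -0.23] 13.31
-4.0 [-48.   -3.9] [ 0.14 -0.17] 13.61
-3.0 [-48.   -2.9] [0.55 0.02] 13.91
-2.0 [-48.   -1.9] [ 0.46 -0.44] 14.21
-1.0 [-48.   -0.9] [ 0.29 -0.07] 14.51
0.0 [-48.    0.1] [ 0.34 -0.23] 14.81
1.0 [-48.    1.1] [ 0.43 -0.38] 15.11
2.0 [-48.    2.1] [ 0.87 -0.5 ] 15.41
3.0 [-48.   3.] [ 0.17 -0.09] 15.71
4.0 [-48.    3.6] [ 0.82 -3.8 ] 16.01
5.0 [-48.   4.] [ 1.61 -6.04] 16.31
6.0 [-48.1   4.3] [ 1.79 -8.57] 16.61
too hard
```

View pics/w4.png

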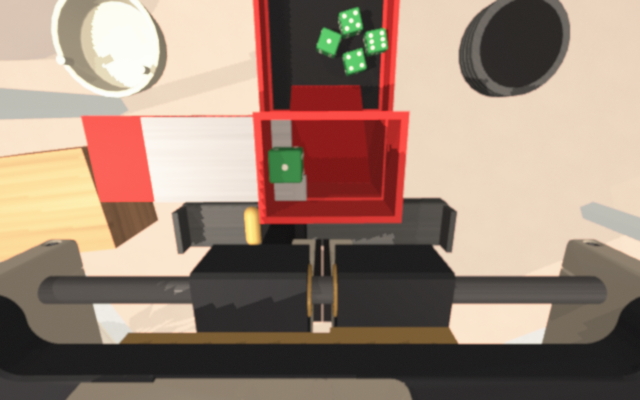

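Wrist view: four dice are in the tray and one is left on the plate at (285,165). The plate's leading edge is at col ~143 and its trailing edge at col ~306. I'll compute the joint value from these edges before pushing harder.

```bash
cat >> h.py <<'E'
from scipy.spatial.transform import Rotation as R
def wristview(pos=None,rot=None):
    s=bot.read_state(); M=np.eye(4); M[:3,:3]=R.from_quat(s["eef_rot"] if rot is None else rot).as_matrix(); M[:3,3]=s["tcp_pos"] if pos is None else pos
    CAL["wrist"]["view"]=np.linalg.inv(M@CAL["wrist"]["T_tool_cam"])
def totower(n,uv,z):
    c=CAL[n]; I=np.linalg.inv(c["view"]); d=I[:3,:3]@[(uv[0]-c["cx"])/c["fx"],-(uv[1]-c["cy"])/c["fy"],-1]; o=I[:3,3]
    p=o+d*(z-o[2])/d[2]; cc,s=np.cos(T[2]),np.sin(T[2]); return np.array([[cc,s],[-s,cc]])@(p[:2]-T[:2])
E
python3 - <<'E'
from h import *
print("start lead (top)",totower("top",((301.5)/5-.5+220,(213.5)/5-.5+160),160))
wristview([460.797,14.8595,279.918],quat(-1)); print("start trail (w1)",totower("wrist",(279.4,169),160))
wristview(); print("now lead",totower("wrist",(143,160),160),"now trail",totower("wrist",(306,190),160)); print("shelf end (161)",totower("wrist",(83,117),155))
print("brass",totower("wrist",(252,225),158)); print("detent pix",proj("wrist",W(T,[[-65,45,155],[-48,37,157],[-48,53,157]])))
a=cv2.imread("pics/w4.png")[90:260,70:470]; cv2.imwrite("pics/w4z.png",cv2.resize(a,(800,340),interpolation=cv2.INTER_CUBIC))
a=cv2.imread("pics/t4.png")[120:280,220:380]; cv2.imwrite("pics/t4z.png",cv2.resize(a,(600,600),interpolation=cv2.INTER_CUBIC))
snap("side","s4"); b=cv2.imread("pics/s4.png")[160:280,240:400]; cv2.imwrite("pics/s4z.png",cv2.resize(b,(800,600),interpolation=cv2.INTER_CUBIC))
E
```

```text
start lead (top) [-0.11085521 51.97797374]
start trail (w1) [-20.80137971 -52.5097102 ]
now lead [ -0.85904729 122.60444949] now trail [-21.28500206  15.48655194]
shelf end (161) [ 26.30448568 159.62118252]
brass [-47.44105738  54.32952192]
detent pix [[267.12594222 245.83304902]
 [276.62664497 225.21279451]
 [254.21792494 225.22860415]]
```

View pics/s4z.png

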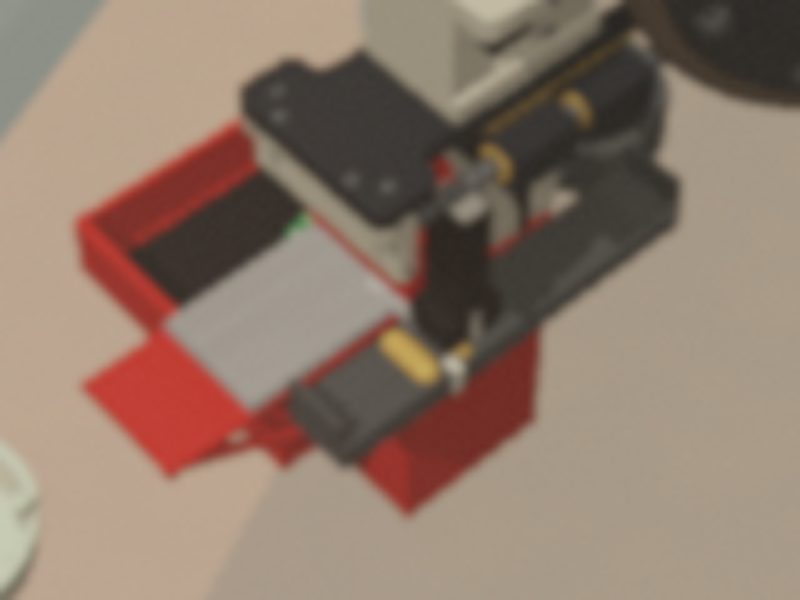

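View pics/w4z.png

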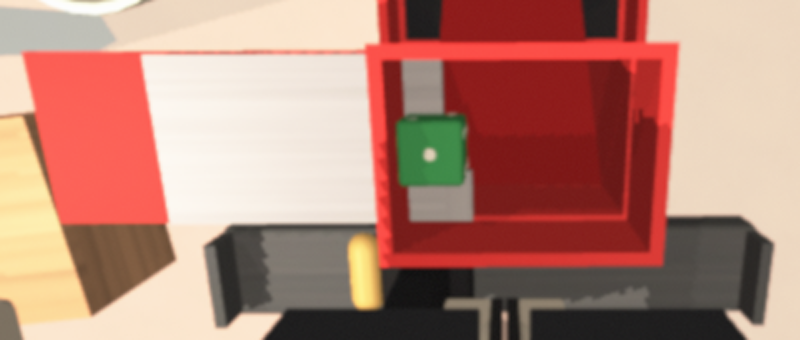

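The plate edges give a gate value of about 82–83 mm, so the slide is partway up the first ridge with the crest about 4–5 mm further on. I'll continue in fine steps.

Run:
```python
from h import *
def rd(n=3):
    F=[]
    for _ in range(n):
        bot.pause(0.02); f,p,s=fy(); F.append(f)
    return np.mean(F,0),p,s
f0=np.array([-.14,-.2]); f,p,s=rd(2); print(p,f-f0,s["contact_force"],s["tcp_pos"][2],s["t"]); pk=0
for y in np.arange(6.6,13,.6):
    go(y,10); f,p,s=rd(); g=-(f-f0)[1]; print(round(y,1),p.round(1),(f-f0).round(2),s["contact_force"][2].round(1),round(s["t"],2))
    pk=max(pk,g)
    if pk>2.5 and g<0.5*pk: print("dropped"); break
    if g>11.5: print("too hard"); break
```

```text
[-48.07499875   4.25589841] [ 1.67328966 -8.19614053] [-1.8977876  -8.46738097  3.33562821] 201.98549768108242 16.7917
6.6 [-48.1   4.3] [  1.32 -10.5 ] 4.4 17.09
7.2 [-48.1   4.5] [  2.17 -11.71] 5.2 17.39
too hard
```

Run:
```python
from h import *
s=bot.read_state(); F=s["contact_force"]-[-.2,-.1,-.2]; M=s["moment"]; print(F,M)
Rt=np.array([[np.cos(T[2]),np.sin(T[2]),0],[-np.sin(T[2]),np.cos(T[2]),0],[0,0,1]])
Ft,Mt=Rt@F,Rt@M; r=np.cross(Ft,Mt)/(Ft@Ft)*1e3; print("tower F",Ft,"M",Mt,"r",r,"dir",Ft/np.linalg.norm(Ft), s["tcp_pos"],s["t"])
snap("side","s5"); snap("wrist","w5")
b=cv2.imread("pics/s5.png")[170:250,280:387]; cv2.imwrite("pics/s5z.png",cv2.resize(b,(800,598),interpolation=cv2.INTER_CUBIC))
a=cv2.imread("pics/w5.png"); c=cv2.imread("pics/w4.png"); cv2.imwrite("pics/w5z.png",cv2.resize(a[90:260,70:470],(800,340),interpolation=cv2.INTER_CUBIC))
```

```text
[ -3.09567125 -11.66868679   5.39065048] [-4.00770058  1.45728249  0.0205166 ]
tower F [  2.26905063 -11.85718521   5.39065048] M [-4.2432731  -0.42422818  0.0205166 ] r [  11.69102015 -131.12405037 -293.33930541] dir [ 0.17162194 -0.89683018  0.40772729] [502.38697212 102.30278054 201.99745544] 17.3917
```

View pics/s5z.png

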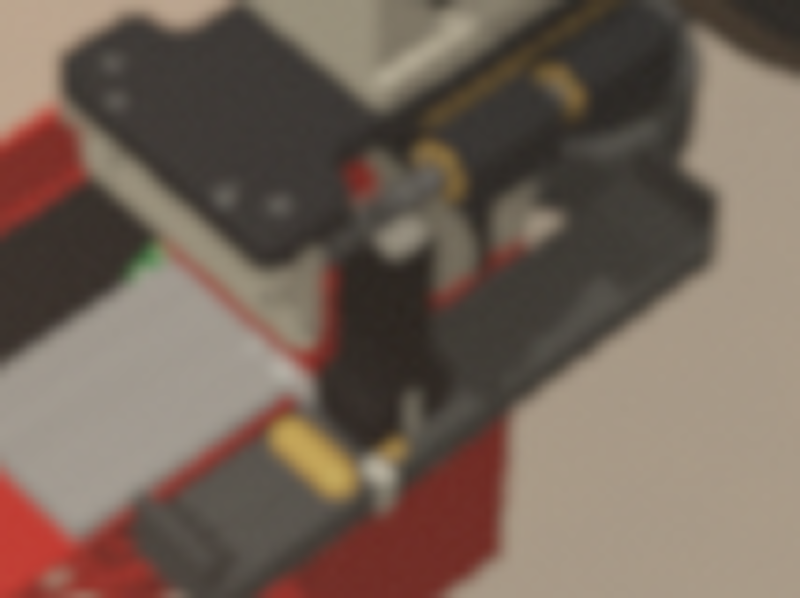

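View pics/w5z.png

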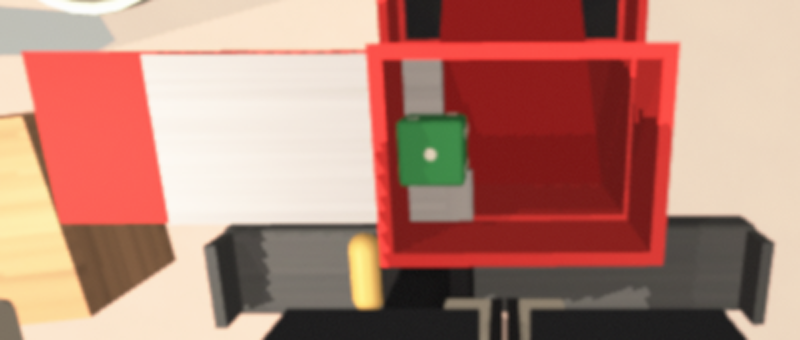

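Run:
```python
from h import *
f,p,s=fy(); y=p[1]
pts={"body+y bottom -x":[-48-39,y+96,268],"body+y bottom +x":[-48+39,y+96,268],"posttop at q=83":[-48,33,232],"rim(-29.5,39.5)":[-29.5,39.5,195],"finger tip front":[-48,y+21,202],"tcp":[-48,y,202],"white line":[-65,45,155],"post foot q83 -x":[-60,33,175],"q95":[-60,45,175]}
for k,v in pts.items():
    u=proj("side",W(T,v))[0]; print(k,((u-[280,170]+.5)*7.476-.5).round(0), proj("top",W(T,v))[0].round(0))
```

```text
body+y bottom -x [274. 368.] [225. 231.]
body+y bottom +x [ 60. 175.] [247. 191.]
posttop at q=83 [376. 225.] [273. 229.]
rim(-29.5,39.5) [308. 290.] [277. 218.]
finger tip front [396. 286.] [279. 231.]
tcp [455. 245.] [289. 236.]
white line [381. 474.] [268. 233.]
post foot q83 -x [403. 393.] [273. 234.]
q95 [369. 417.] [268. 231.]
```

The slide is still short of the crest: the far ridge is uncovered and the plate edges say about 82 mm. The tool is also pressing down about 5 N and sideways about 2 N. I'll relieve those off-axis loads and push purely along the rail.

Run:
```python
from h import *
def rd(n=2):
    F=[]
    for _ in range(n):
        bot.pause(0.02); f,p,s=fy(); F.append([*f,s["contact_force"][2]])
    return np.mean(F,0),p,s
f0=np.array([-.14,-.2,-.2])
def step(y,x,z):
    go(y,15,x,z); f,p,s=rd(); f=f-f0; print((y,x,z),p.round(2),s["tcp_pos"][2].round(2),f.round(2),round(s["t"],2)); return f
step(3,-48,202)
step(3,-48,203)
step(4,-48.3,203.5)
step(5,-48.5,204)
step(6,-48.7,204.3)
```

```text
(3, -48, 202) [-48.03   3.44] 201.99 [-0.22 -0.29  0.36] 17.96
(3, -48, 203) [-47.97   3.26] 203.03 [ 0.34 -0.03  0.13] 18.24
(4, -48.3, 203.5) [-48.39   3.82] 203.37 [ 0.5  -1.97  0.2 ] 18.52
(5, -48.5, 204) [-48.64   4.18] 203.69 [ 1.21 -4.85 -1.46] 18.81
(6, -48.7, 204.3) [-48.82   4.46] 203.76 [ 2.88 -6.51 -2.11] 19.09
```

Run:
```python
from h import *
s=bot.read_state(); Rt=np.array([[np.cos(T[2]),np.sin(T[2]),0],[-np.sin(T[2]),np.cos(T[2]),0],[0,0,1]])
Fs=[np.array([2.26905063,-11.85718521,5.39065048])]; Ms=[np.array([-4.2432731,-0.42422818,0.0205166])]
Fs.append(Rt@(s["contact_force"]-[-.2,-.1,-.2])); Ms.append(Rt@s["moment"]); print(Fs[1],Ms[1],s["t"])
A=np.vstack([-np.array([[0,-f[2],f[1]],[f[2],0,-f[0]],[-f[1],f[0],0]]) for f in Fs]); b=np.concatenate(Ms)
print(np.linalg.lstsq(A,b,rcond=None)[0]*1e3, (A@np.linalg.lstsq(A,b,rcond=None)[0]-b))
```

```text
[ 2.69020155 -6.31900785 -2.03596539] [-2.73152016 -1.03990734 -0.05660677] 19.0917
[ -30.95565783   96.19137962 -396.32184734] [ 0.06254566 -0.30817503  0.12826726  0.03131698 -0.08930296 -0.00655839]
```

Run:
```python
import cv2
a=cv2.imread("pics/s5.png")[40:320,180:500]; cv2.imwrite("pics/s5f.png",cv2.resize(a,(685,600),interpolation=cv2.INTER_CUBIC))
a=cv2.imread("pics/t4.png")[100:320,160:453]; cv2.imwrite("pics/t4f.png",cv2.resize(a,(799,600),interpolation=cv2.INTER_CUBIC))
```

```text
(no output)
```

View pics/s5f.png

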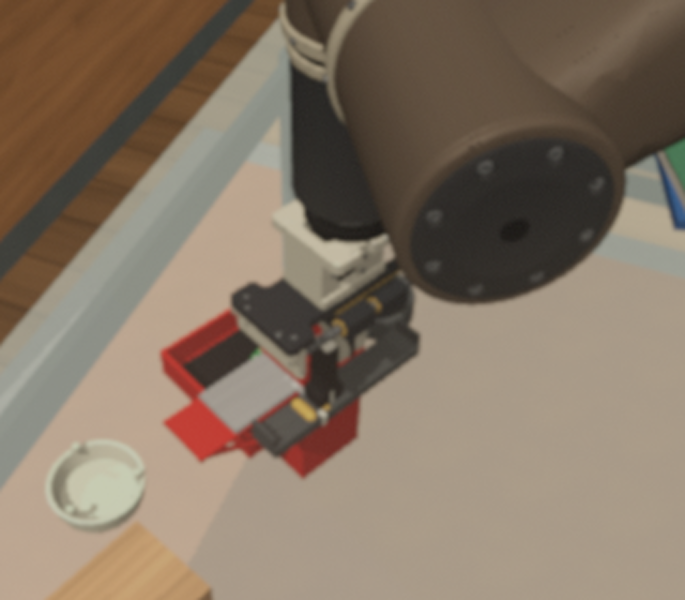

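View pics/t4f.png

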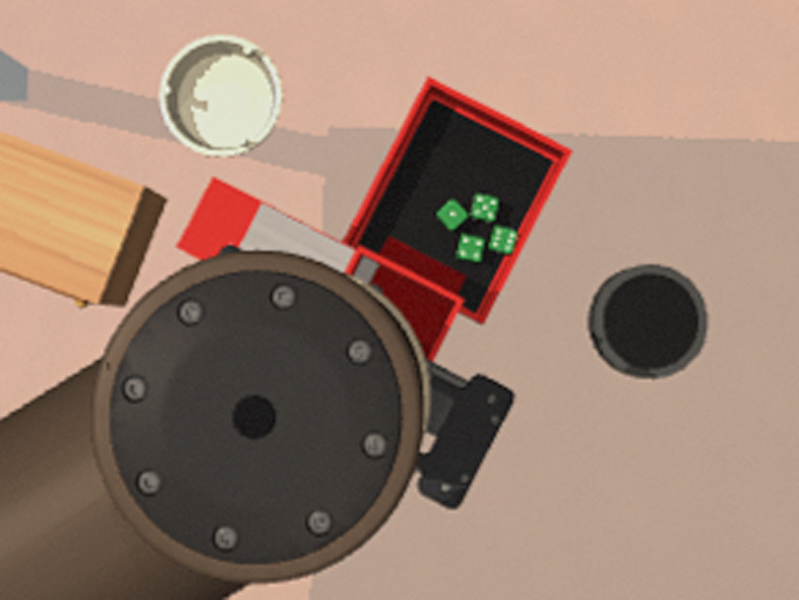

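No other obstacle is visible, and the loads and geometry all point to the post at the ridge. I'll keep a straight push with a gradually rising force, stopping at any drop or at 17 N. The arm's stored travel at that force stays well short of the detent.

Run:
```python
from h import *
f0=np.array([-.14,-.2,-.2]); pk=0
def step(y,x,z):
    go(y,15,x,z); F=[]
    for _ in range(2):
        bot.pause(0.02); f,p,s=fy(); F.append([*f,s["contact_force"][2]])
    f=np.mean(F,0)-f0; print((round(y,1),x,z),p.round(2),s["tcp_pos"][2].round(2),f.round(2),s["width"].round(2),round(s["t"],2)); return f
for y in np.arange(6.5,11,.7):
    g=-step(y,-48,203.5)[1]; pk=max(pk,g)
    if g<0.5*pk: print("dropped"); break
    if g>17: print("stop"); break
```

```text
Traceback (most recent call last):
AttributeError: 'float' object has no attribute 'round'
```

Run:
```python
from h import *
f0=np.array([-.14,-.2,-.2]); pk=0
def step(y,x,z):
    go(y,15,x,z); F=[]
    for _ in range(2):
        bot.pause(0.02); f,p,s=fy(); F.append([*f,s["contact_force"][2]])
    f=np.mean(F,0)-f0; print((round(y,1),x,z),p.round(2),round(float(s["tcp_pos"][2]),2),f.round(2),round(float(s["width"]),2),round(s["t"],2)); return f
for y in np.arange(6.5,11,.7):
    g=-step(y,-48,203.5)[1]; pk=max(pk,g)
    if g<0.5*pk: print("dropped"); break
    if g>17: print("stop"); break
snap("wrist","w6"); a=cv2.imread("pics/w6.png"); cv2.imwrite("pics/w6z.png",cv2.resize(a[90:260,70:470],(800,340),interpolation=cv2.INTER_CUBIC))
```

```text
(np.float64(6.5), -48, 203.5) [-48.54   4.54] 203.49 [-1.23 -9.28  4.34] 0.77 19.66
(np.float64(7.2), -48, 203.5) [-48.57   4.67] 203.5 [ -1.77 -11.09   5.89] 0.28 19.94
(np.float64(7.9), -48, 203.5) [-48.57   5.09] 203.53 [ -1.19 -13.11   5.03] 0.43 20.23
(np.float64(8.6), -48, 203.5) [-48.61   5.17] 203.52 [ -0.75 -14.32   6.38] 0.35 20.51
(np.float64(9.3), -48, 203.5) [-48.59   6.64] 203.51 [ -1.04 -11.59   4.97] 0.17 20.79
(np.float64(10.0), -48, 203.5) [-48.55   8.14] 203.52 [-2.02 -8.31  5.19] 0.29 21.07
(np.float64(10.7), -48, 203.5) [-48.53   9.48] 203.49 [-2.29 -7.21  2.84] 0.63 21.36
```

View pics/w6z.png

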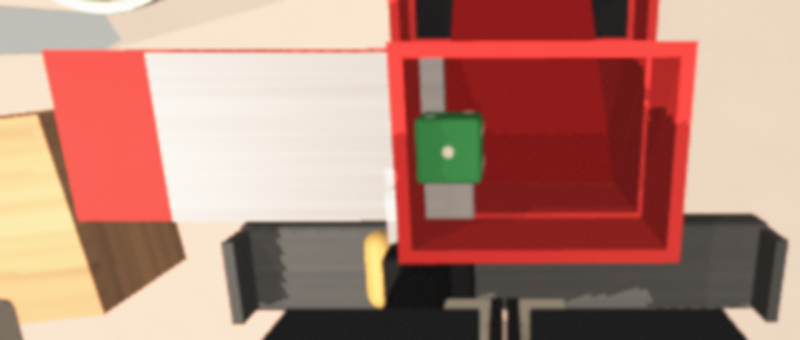

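It broke over at about 14 N: the slide moved ~5 mm and the force is now falling. I'm near the crest, so small steps until the force vanishes.

Run:
```python
from h import *
f0=np.array([-.14,-.2,-.2])
for y in np.arange(11.0,14.6,.5):
    go(y,15,-48,203.5); F=[]
    for _ in range(2):
        bot.pause(0.02); f,p,s=fy(); F.append([*f,s["contact_force"][2]])
    f=np.mean(F,0)-f0; print(round(float(y),1),p.round(2),f.round(2),round(s["t"],2))
    if -f[1]<1.2: print("vanished"); break
    if -f[1]>9: print("rising"); break
snap("wrist","w7"); a=cv2.imread("pics/w7.png"); cv2.imwrite("pics/w7z.png",cv2.resize(a[90:260,70:470],(800,340),interpolation=cv2.INTER_CUBIC))
wristview(); print(proj("wrist",W(T,[[-48,37,157],[-48,53,157],[-65,45,155]])))
```

```text
11.0 [-48.54   9.8 ] [-1.67 -6.18  3.15] 21.69
11.5 [-48.5   10.55] [-1.2  -5.74  3.14] 21.98
12.0 [-48.52  11.28] [-2.38 -5.26  1.92] 22.26
12.5 [-48.43  12.15] [-2.64 -3.83  2.35] 22.54
13.0 [-48.25  13.01] [-2.79 -2.72  1.76] 22.82
13.5 [-47.97  13.73] [-1.94 -2.24  0.45] 23.11
14.0 [-47.8   14.36] [-0.55 -0.84  0.01] 23.39
vanished
[[291.25912856 224.82352431]
 [269.04074344 224.80165925]
 [281.38938567 245.29154837]]
```

View pics/w7z.png

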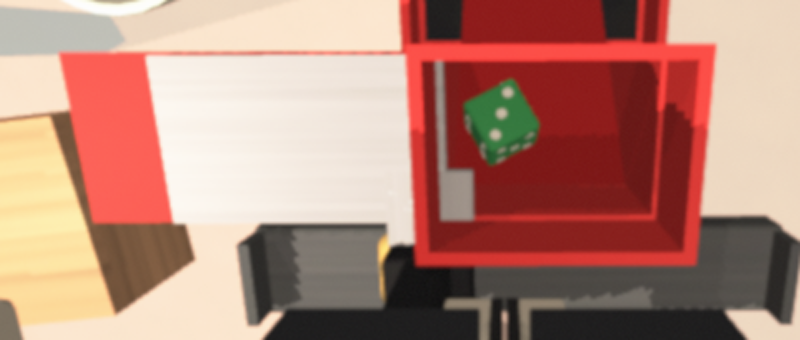

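The last die is tumbling off the plate in this frame. I'll back the finger off, look again and measure the slide.

Run:
```python
from h import *
print("lead w7", (wristview(),totower("wrist",(143.5+.0,160),160),totower("wrist",(70+63/2,117),155),totower("wrist",(70+385/2,90+270/2),157)))
go(0,60,-48,203.5); 
bot.pause(.2); snap("wrist","w8"); snap("side","s8"); print(fy()[2]["t"], fy()[0])
a=cv2.imread("pics/w8.png"); cv2.imwrite("pics/w8z.png",cv2.resize(a[0:260,70:470],(800,520),interpolation=cv2.INTER_CUBIC))
b=cv2.imread("pics/s8.png")[160:280,240:400]; cv2.imwrite("pics/s8z.png",cv2.resize(b,(800,600),interpolation=cv2.INTER_CUBIC))
```

```text
lead w7 (None, array([ -0.88117648, 133.7574986 ]), array([ 26.55585582, 159.4685364 ]), array([-48.15762797,  57.71857955]))
24.125 [0.52592693 0.17689723]
```

View pics/w8z.png

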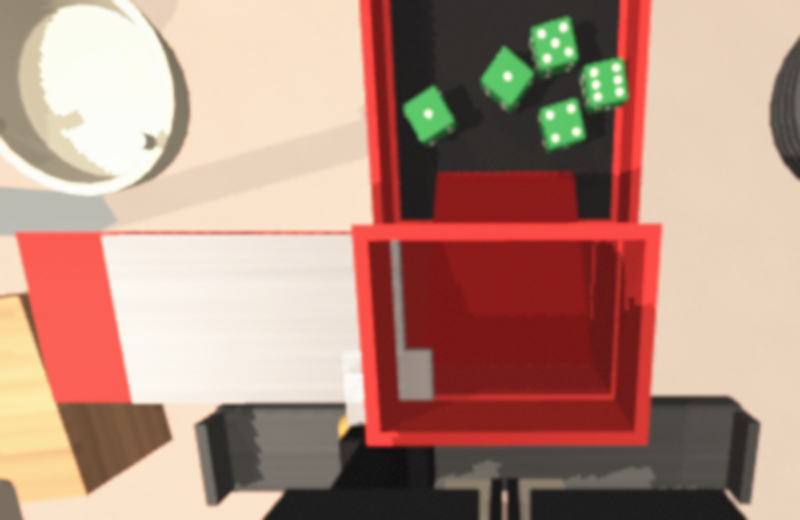

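View pics/s8z.png

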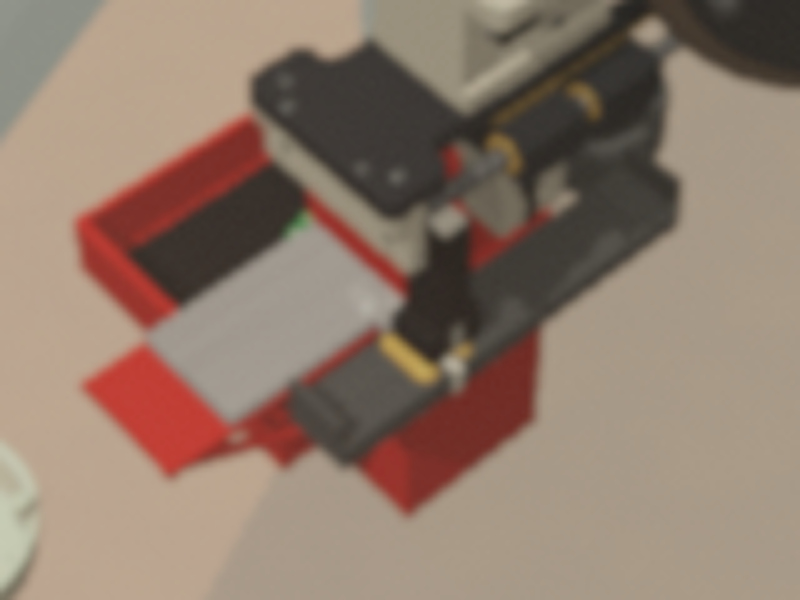

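All five dice are in the tray. I'll retract and measure the post against the detent with the fixed cameras.

Run:
```python
from h import *
go(-30,150,-48,203.5); go(-60,250,-60,330)
bot.move_ptp([330,-200,380],quat(-1))
snap("top","t9"); snap("side","s9"); print(fy()[2]["t"])
a=cv2.imread("pics/t9.png")[120:280,220:380]; cv2.imwrite("pics/t9z.png",cv2.resize(a,(800,800),interpolation=cv2.INTER_CUBIC)[200:800])
b=cv2.imread("pics/s9.png")[160:280,240:400]; cv2.imwrite("pics/s9z.png",cv2.resize(b,(800,600),interpolation=cv2.INTER_CUBIC))
for q in (88,92,95,98):
    print(q,[((proj(n,W(T,[-48,-50+q,232]))[0]-[c,160]+.5)*5-.5).round(0).tolist() for n,c in (("top",220),("side",240))])
```

```text
26.3583
88 [[257.0, 341.0], [441.0, 207.0]]
92 [[247.0, 335.0], [433.0, 212.0]]
95 [[239.0, 332.0], [427.0, 217.0]]
98 [[232.0, 328.0], [421.0, 221.0]]
```

View pics/t9z.png

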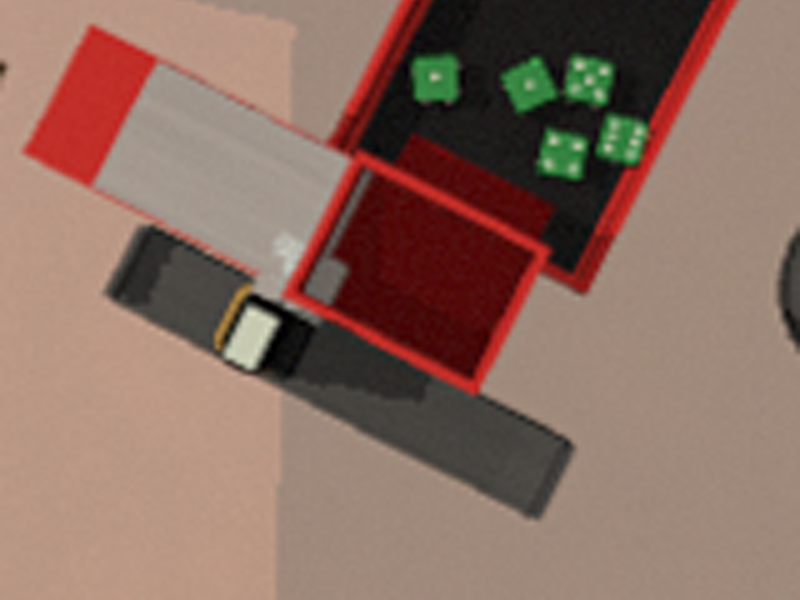

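View pics/s9z.png

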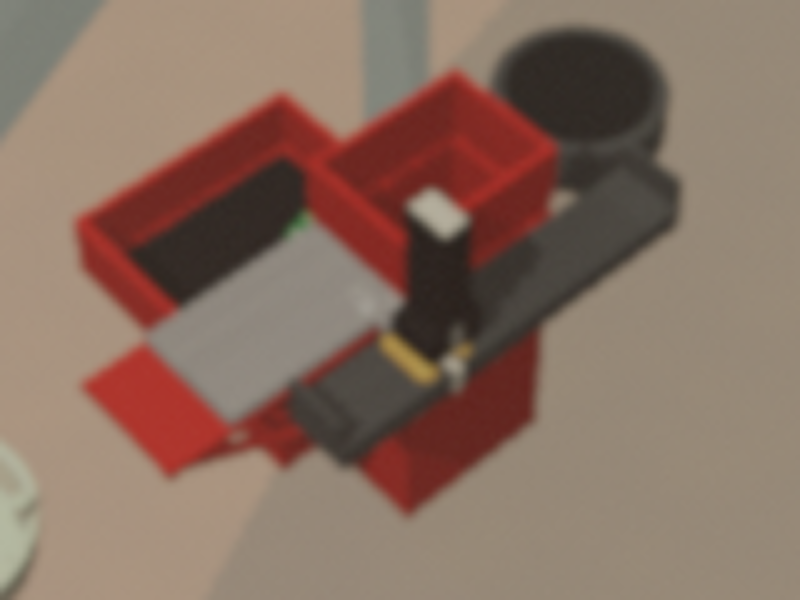

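Post top measures about (253,337) in the top view and (438,213) in the side view. Both give a gate value of about 90–91 mm, and the carriage tick sits ~4 mm short of the white line. So it's over the crest but hasn't settled into the detent. I'll go back for a very light nudge, stopping as soon as the force rises.

Run:
```python
from h import *
bot.move_ptp(W(T,[-52,-35,215])[0],quat(-1))
go(8,120,-48,203.5); print(fy()[2]["t"])
go(13.5,40,-48,203.5); bot.pause(.03); f0=fy()[0]; print(f0)
for y in (14.6,15.4,16.1,16.8,17.4,18.0,18.5):
    go(y,15,-48,203.5); F=[]
    for _ in range(2):
        bot.pause(0.02); f,p,s=fy(); F.append(f)
    f=np.mean(F,0)-f0; print(y,p.round(2),f.round(2),round(s["t"],2))
    if -f[1]>2.2: print("rising"); break
snap("side","s10"); b=cv2.imread("pics/s10.png")[160:280,240:400]; cv2.imwrite("pics/s10z.png",cv2.resize(b,(800,600),interpolation=cv2.INTER_CUBIC))
```

```text
28.2
[-0.24104878  0.63751492]
14.6 [-48.02  14.37] [-0.03 -1.64] 28.81
15.4 [-48.02  15.48] [ 0.2  -0.97] 29.09
16.1 [-47.95  16.36] [ 0.46 -0.06] 29.38
16.8 [-47.99  16.91] [-0.14 -0.75] 29.66
17.4 [-47.99  17.41] [ 0.03 -0.98] 29.94
18.0 [-48.03  17.99] [-0.12 -1.35] 30.23
18.5 [-48.04  18.43] [ 0.91 -1.34] 30.51
```

View pics/s10z.png

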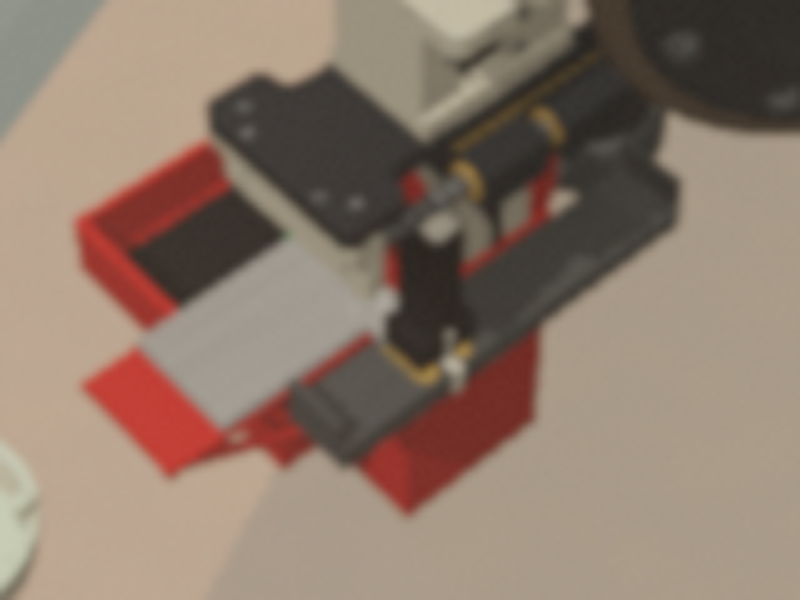

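The carriage tick at (450,343) now lines up with the white line at (456,370), and the force stays ≤1.4 N. I'll retract and verify.

Run:
```python
from h import *
go(-20,180,-48,203.5); go(-60,300,-60,330)
bot.move_ptp([330,-200,380],quat(-1))
snap("top","t11"); snap("side","s11"); f,p,s=fy(); print(s["t"],s["contact_force"])
a=cv2.imread("pics/t11.png")[120:280,220:380]; cv2.imwrite("pics/t11z.png",cv2.resize(a,(800,800),interpolation=cv2.INTER_CUBIC)[200:800])
b=cv2.imread("pics/s11.png")[160:280,240:400]; cv2.imwrite("pics/s11z.png",cv2.resize(b,(800,600),interpolation=cv2.INTER_CUBIC))
```

```text
32.725 [-1.07322627  0.43640098 -0.88004119]
```

View pics/t11z.png

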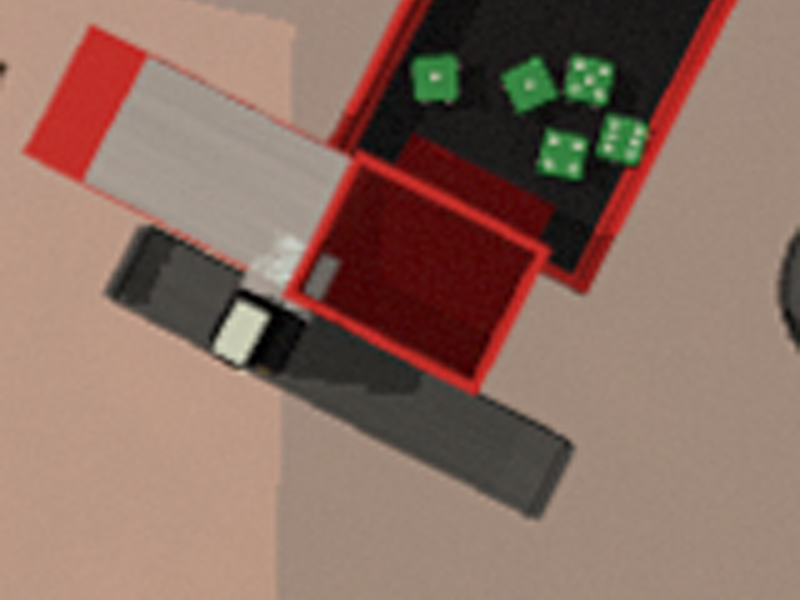

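View pics/s11z.png

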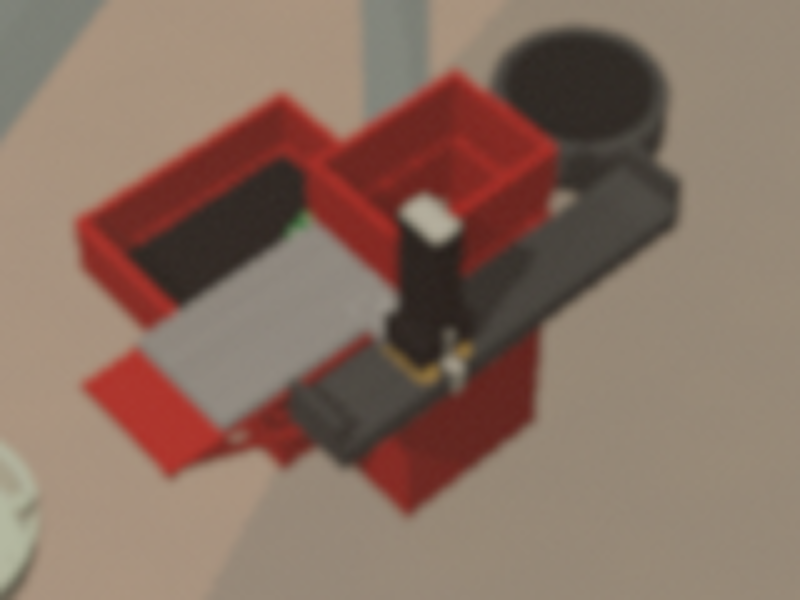

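```bash
python3 -c "
from plant import bot
print(bot.close_job())"
```

```text
the job is handed in; nothing more can be done
None
```

The gate is open with the slide in the detent, and all five dice are in the catch tray. I handed the job in with the arm clear of everything, at about 33 s of the 38 s allowed.

I closed the fingers and pushed the thumb post along the rail with their tips, without gripping it.

**Last checks**
- **Slide:** the last top and side pictures put it at about 94–95 mm, against 95 mm for the detent. The carriage covers both ridges and its tick lines up with the white line.
- **Other things:** the ashtray and coasters showed no movement in the pictures. The oak box I saw only at the edge of some views and did not measure. Nothing touched any of them.

**What disagreed with the description**
- **First ridge:** it took about 14 N to climb, not about 6 N.
- **No snap:** the slide did not run on into the detent by itself. It followed the finger and rested at about 90 mm.
- **Second push:** after backing off and measuring, I went back and nudged it the rest of the way at 1–2 N, stopping with no sign of the second ridge.

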